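# Open the push-and-turn sanitiser bottle at the deli counter

## Task

The dosing cup is parked upside down over the cap of the square sanitiser bottle: lift it off and set it down gently, still mouth down, in the shallow square steel tray, and let go of it. Then open the child-proof bottle: push the cap down, turn it anticlockwise (seen from above) while it is down until it comes free, and lift it off. Finish while holding the cap still and level, straight above the bottle and about 6 cm higher than where it sat; do not put it down, and leave everything else on the counter where it stands.

Things in the scene. Friction and masses are not known exactly. Their poses are not given: they have to be found in the camera images.
- bottle: white plastic sanitiser bottle, 100 x 90 mm (its x by its y), in a low steel caddy (110 x 100 mm, 42 mm high, foot plate 140 mm along its x) screwed to the counter, so neither moves. Origin: centre of the underside, on the counter; z up. The flat shoulder is 110 mm above the origin; the neck stands on it, on the z axis, with two side ledges that hold the latched cap down.
- cap: round ribbed grey plastic cap, 50 mm diameter, 34 mm high, 40 g; grip it at any yaw. Origin: centre of its underside, z up, x along the bottle's x when latched. Latched, its underside is 118 mm above the counter, 8 mm above the shoulder, its top at 152 mm, and it can turn only some 6 degrees and not rise. A separate loose part once unlatched.
- neck (a point): centre of the top of the neck's ledges, on the bottle's axis, 128 mm above the counter. To unlatch the cap press it down at least 4 mm (best 5 to 6; it stops on the shoulder at 8) and, keeping it down, turn it anticlockwise seen from above by 50 to 130 degrees from latched (75 to 90 is best; clockwise is blocked); then it lifts straight off.
- seal (a joint): spring-loaded seal inside the cap, in the neck: travel in m, 0 when the cap is latched, positive as the cap is pressed down, -0.004 when the cap is off. Spring 800 N/m with 6.4 N at 0, so 5 mm of press takes about 10.5 N and the stop at 8 mm about 13 N.
- cup: frosted plastic dosing cup of two steps, mouth down: lower step 61 mm diameter, 49 mm high; upper step (grip this) 40 mm diameter, from 49 to 76 mm; about 50 g. Origin: centre of its rim (underside), z up. At the start the rim stands on the bottle's shoulder around the cap, 3 mm of play beside the cap and 4 mm above it: lift it 60 mm before moving sideways.
- tray: empty shallow square stainless-steel tray fixed to the counter, 140 x 140 mm outside, wall 4 mm thick and 12 mm high; origin: centre of the underside, on the counter; its floor is 4 mm above that.
- tub: bystander: tan plastic tub of chopsticks, 170 mm across the rim, 90 mm high, the sticks up to 185 mm; origin at the centre of its underside
- noodle_cup: bystander: cardboard cup with a white lid, 88 mm diameter, 102 mm high; origin at the centre of its underside
- sauce_bottle: bystander: round amber bottle, 56 mm diameter, 160 mm high; origin at the centre of its underside
- steel_tube: bystander: upright steel tube cup, 44 mm diameter, 130 mm high; origin at the centre of its underside
- spice_jar: bystander: small glass jar close to the bottle, 38 mm diameter, 60 mm high; origin at the centre of its underside
- bowl: bystander: white bowl, 100 mm diameter, 45 mm high; origin at the centre of its underside
- carton: bystander: small cardboard box, 60 x 90 x 70 mm high; origin at the centre of its underside
Not all that is in view belongs to the job. What is shaped like the cup but green is not meant. Of the things that look like the tray, the smaller one is meant.

How it is judged:
By the outcome, as a careful person would: the job done as asked, in the order asked, and still so for the second after the job is handed in, while the arm keeps its last pose, push and grip.
It also fails if it takes over 58 s, if anything falls off the work surface, if the arm or the gripper's body presses on something with over 40 N, if the wrist force passes 120 N, or if a joint passes its speed limit or range.

## Robot

A 6-joint arm with a two-finger parallel gripper is mounted at the origin on the work surface. World frame = base frame: x ahead of the robot, y to its left, z up, the work surface at z = 0. Lengths are in mm, angles in rad, forces in N, time in s.
With the tool pointing down it reaches from about 275 to 975 mm from the base axis. Payload 8.4 kg.
Tool frame: the origin (TCP) lies between the finger pads; the fingertips stand 11 mm ahead of it and the grasp point (between the pads) lies 8 mm behind it (r.tips_ahead is the distance from the TCP to the fingertips, in mm); z points along the fingers, y is the line along which they close (so a half turn about z gives the same grasp; the last joint's range is limited). The gripper opens to 92 mm and grips with 3 to 60 N. Pads are 20 mm wide; open, the fingers measure 128 mm over their backs; the gripper's body (75 mm by 189 mm) begins 69 mm behind the grasp point.
Start: joints at [-1.334, 0.353, 1.633, -0, 1.155, -0.002], TCP at [147.834, -607.267, 225.583] pointing down, gripper open.
Joint ranges: [-2.63, 2.63], [-0.92, 2.1], [0.06, 2.66], [-1.3, 4.44], [0, 2.69], [-3.02, 3.02]. Speed limits (rad/s): [2.22, 2.22, 2.79, 3.14, 3.14, 3.14].

## Interface

Orientations are given as a unit quaternion [w, x, y, z].
In Python, from cell import r, read_camera, calibration gives the robot as it stands. The module is installed in compiled form; this text tells all that it offers.
- The arm moves only by the shell command python3 -m crank 'ROWS'. ROWS is JSON, a list of rows, each a list of 7 numbers: the shift along the tool's x, y, z in cm, then the turn, a rotation vector about the tool's x, y, z in degrees, then the opening, from 0 (shut) to 1 (fully open). In form: [[dx, dy, dz, ax, ay, az, fingers], ...]. A call has exactly 5 rows; each row is the pose to reach, as a shift and turn from the pose commanded when the call began, along the tool's axes at that moment; what a row does not reach only later rows make up. A row lasts 1/8 s, in which the tool goes at most 62.5 mm and 10.7 degrees, less where a joint would pass 70% of its speed; a pose out of reach is approached as far as the arm can. A call with a gripper value outside its range is refused whole. The fingers move at their own pace and stop on an object; the grip force is fixed at half the most. Time passes only in rows, so rows that repeat a pose let the fingers close, or fill a call up. It gives the time, the measured TCP pose, the force, the opening and the grip force at its end, in the units of the state.
- r.state(): the state, without advancing time (a new reading comes with each control period).
- read_camera(name): name is "scene" or "top" or "wrist"; returns the picture (400x640x3 uint8, blue, green, red); there is no depth.
- calibration(name): a dict with "fx", "fy", "cx", "cy" (pixels), "R" (3x3) and "t" (3): a world point X has camera coordinates R X + t. Camera axes: x right, y down, z forward; pixel columns grow to the right and rows downward; lengths in mm; the calibration is good to about 2 mm. The wrist camera is an equidistant fisheye: a pixel r from the principal point sees the ray r / f radians off the axis. A picture is of the moment at which its call begins: read the wrist's pose just before it. calibration takes no time and is no camera call; for the wrist camera it gives the pose at the moment of the call.
- r.sign_off(): hands the job in; it is judged then, once.
The state is a dict: "clock": time; "joint_pos": joint angles; "joint_velocities": joint speeds; "joint_torque": joint torques, N m; "tcp_pos": TCP position; "eef_rot": TCP orientation; "contact_force": force on the tool from outside, world axes, zero at the start; "torque": the same for the moment, N m; "grip_width": opening from 0.0 (shut) to 1.0 (fully open); "gripper_force": force on a finger pad.
Only numpy, scipy, OpenCV 4.12 (cv2) and the standard library are available. Lean on these libraries where they do the work, as an engineer would, in place of code of your own. Each camera call takes 0.05 s, during which the arm holds its last target. There are 200 camera calls.

## Working session

There is one attempt and no reset: what is moved stays moved. The work goes in short steps, Python scripts to look and compute and a shell command to move; the robot and the scene stay as the last step left them, time stands still between calls to the robot, and variables do not carry over. Pictures are saved under pics/ and viewed, at most 11 in all, crops included, and the job is handed in when it is done.

```bash
mkdir -p pics; python3 - <<'E'
from cell import r, read_camera, calibration
import cv2
for n in ("top","scene"):
    cv2.imwrite(f"pics/{n}0.png",read_camera(n)); c=calibration(n); print(n,c)
s=r.state(); print(s['clock'],s['tcp_pos'],s['eef_rot'],s['grip_width'])
E
```

```text
top {'fx': 368.39212748411603, 'fy': 368.39212748411603, 'cx': 314.89948881187183, 'cy': 198.97311425981562, 'R': array([[-2.61486702e-03, -9.99494142e-01,  3.16957954e-02],
       [-9.96278861e-01, -1.26732465e-04, -8.61882488e-02],
       [ 8.61486667e-02, -3.18032217e-02, -9.95774554e-01]]), 't': array([ -23.3735702 ,  524.9078615 , 1123.41300361])}
scene {'fx': 405.69288185643387, 'fy': 405.69288185643387, 'cx': 315.42549529102763, 'cy': 199.97207731969087, 'R': array([[ 0.29877819,  0.95429291,  0.00752573],
       [ 0.77288606, -0.23734086, -0.58848658],
       [-0.5598024 ,  0.18164349, -0.80847196]]), 't': array([-166.14076927, -328.72703852, 1708.04378376])}
0.1 [ 147.7238508  -606.84909942  224.95383548] [-6.22846624e-04  9.92878337e-01  1.19131068e-01 -9.02253964e-05] 1.000490177955714
```

View pics/top0.png

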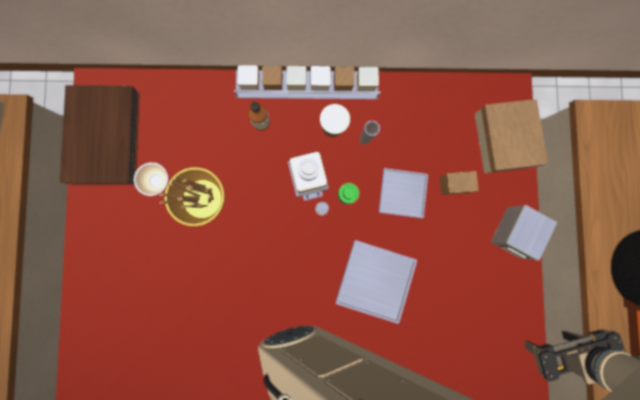

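View pics/scene0.png

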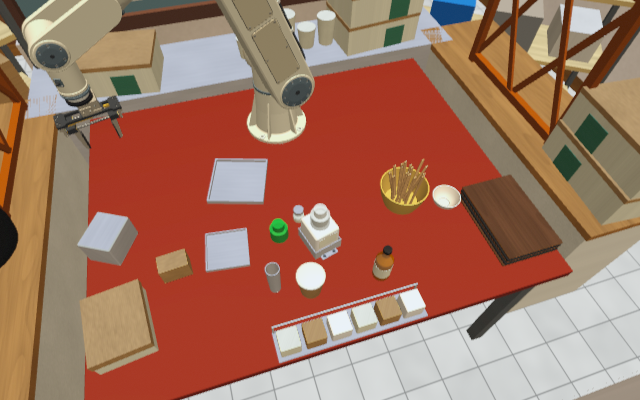

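The top view shows the bottle with the cup at about (309,170), the small tray at (403,193), the green decoy at (349,193) and the spice jar at (322,209). The scene view agrees. Next I'll enlarge both.

```bash
python3 - <<'E'
import cv2,numpy as np
a=cv2.imread("pics/top0.png")[140:230,280:440]; b=cv2.imread("pics/scene0.png")[190:290,195:355]
a=cv2.resize(a,None,fx=5,fy=5,interpolation=cv2.INTER_CUBIC);cv2.imwrite("pics/a.png",a)
b=cv2.resize(b,None,fx=5,fy=5,interpolation=cv2.INTER_CUBIC);cv2.imwrite("pics/b.png",b)
E
```

```text
(no output)
```

View pics/a.png

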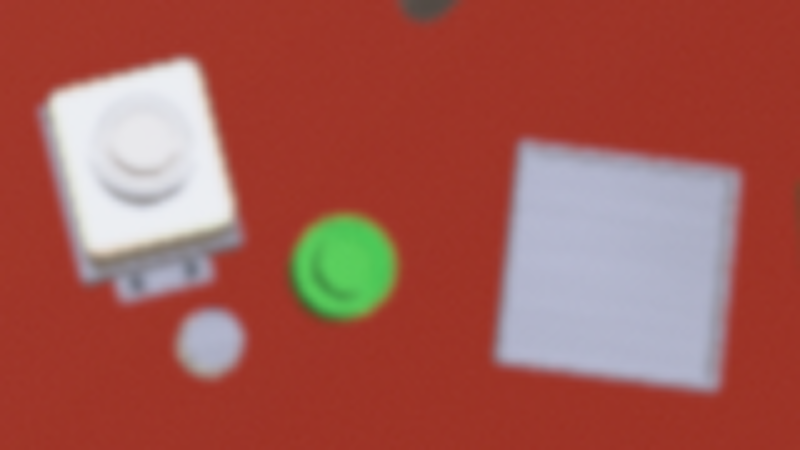

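View pics/b.png

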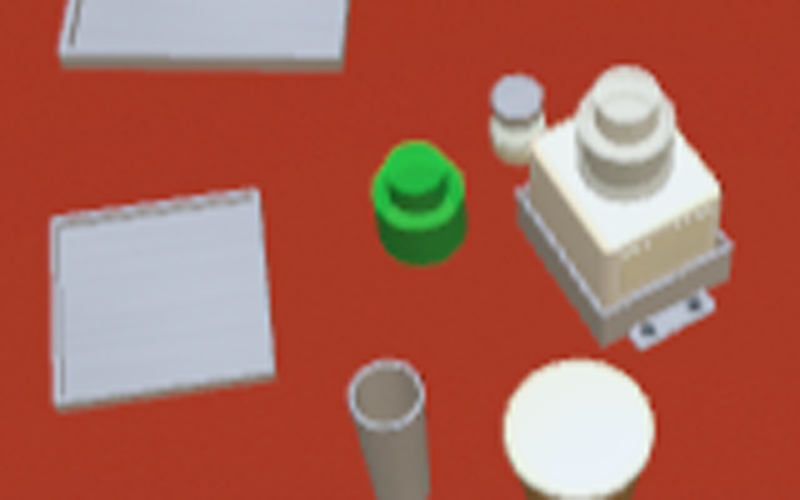

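```bash
cat > h.py <<'E'
import numpy as np
from cell import calibration
from scipy.optimize import least_squares
def ray(n,p,cal=None):
    c=cal or calibration(n); R=np.array(c['R']); t=np.array(c['t'])
    d=np.array([(p[0]-c['cx'])/c['fx'],(p[1]-c['cy'])/c['fy'],1])
    if n=="wrist":
        q=d[:2]*1; th=np.hypot(*q); d=np.array([*(q/max(th,1e-9)*np.sin(th)),np.cos(th)])
    return -R.T@t, R.T@d
def onz(n,p,z,cal=None):
    o,d=ray(n,p,cal); return (o+d*(z-o[2])/d[2])
E
python3 - <<'E'
from h import *
T=lambda u,v:(280+(u+.5)/5-.5,140+(v+.5)/5-.5)
S=lambda u,v:(195+(u+.5)/5-.5,190+(v+.5)/5-.5)
f=lambda n,p,z:print(n,z,onz(n,p,z).round(1)[:2])
print("cuptop");f("top",T(143,138),186);f("scene",S(627,93),186)
print("cuplow");f("top",T(144,146),159)
print("sh")
P=[onz("top",T(*p),110)[:2] for p in [(50,95),(195,60),(235,232),(92,262)]];print(np.round(P),np.mean(P,0))
e=P[0]-P[3];print(np.linalg.norm(e),np.degrees(np.arctan2(e[1],e[0])));e=P[1]-P[2];print(np.degrees(np.arctan2(e[1],e[0])))
Q=[onz("scene",S(*p),110)[:2] for p in [(532,150),(608,248),(720,185)]];print(np.round(Q),(Q[0]+Q[2])/2)
print("tray")
P=[onz("top",T(*p),12)[:2] for p in [(520,140),(742,168),(718,390),(495,362)]];print(np.round(P),np.mean(P,0))
e=P[0]-P[3];print(np.linalg.norm(e),np.degrees(np.arctan2(e[1],e[0])))
Q=[onz("scene",S(*p),12)[:2] for p in [(50,217),(258,188),(274,376),(56,405)]];print(np.round(Q),np.mean(Q,0))
print("green");f("top",T(345,267),76);f("scene",S(417,165),76)
print("spice");f("top",T(211,343),60);f("scene",S(517,97),60)
f("top",(335,119),102);f("top",(373,125),130)
print(calibration("wrist"))
E
```

```text
cuptop
top 186 [596.4  -1. ]
scene 186 [ 5.989e+02 -4.000e-01]
cuplow
top 159 [596.7  -2. ]
sh
[[635.  52.]
 [656. -32.]
 [555. -55.]
 [537.  27.]] [595.69438346  -2.11401393]
100.25638523734123 14.10603849890888
12.73732734173337
[[573. -54.]
 [656. -30.]
 [633.  51.]] [603.05925959  -1.4523283 ]
tray
[[ 626. -244.]
 [ 608. -386.]
 [ 467. -366.]
 [ 485. -225.]] [ 546.53085854 -305.20551592]
142.67537331841527 -7.454705748255288
[[ 467. -365.]
 [ 485. -226.]
 [ 628. -245.]
 [ 608. -381.]] [ 547.13722511 -304.08918936]
green
top 76 [ 538.2 -122.9]
scene 76 [ 540.6 -123.5]
spice
top 60 [493.8 -43.5]
scene 60 [497.1 -43.8]
top 102 [755.5 -81.6]
top 130 [ 729.9 -188.9]
{'fx': 309.70691628693146, 'fy': 309.70691628693146, 'cx': 321.65816703711795, 'cy': 204.36657045193752, 'R': array([[ 0.23537289, -0.97190393, -0.00153177],
       [-0.93591993, -0.22708272,  0.2692347 ],
       [-0.26201811, -0.06193694, -0.96307338]]), 't': array([-623.34795045,  -30.67608381,  392.46021098])}
```

```bash
python3 -m crank '[[4,-3.3,-2,0,0,0,1],[8.5,-7,-4,0,0,0,1],[13.1,-10.9,-4,0,0,0,1],[17.7,-14.7,-4,0,0,0,1],[22,-18,-4,0,0,0,1]]'
python3 -m crank '[[4.6,-3.8,0,0,0,0,1],[9.2,-7.7,0,0,0,0,1],[13.8,-11.5,0,0,0,0,1],[18.4,-15.3,0,0,0,0,1],[22,-18.3,0,0,0,0,1]]'
python3 -m crank '[[4.5,-3.9,0,0,0,0,1],[8.5,-7.3,0,0,0,0,1],[11.5,-9.8,0,0,0,0,1],[14,-12,0,0,0,0,1],[14,-12,0,0,0,0,1]]'
python3 - <<'E'
from cell import r, read_camera, calibration
import cv2
s=r.state(); print(s['clock'],s['tcp_pos'],s['eef_rot'],s['joint_pos'])
c=calibration("wrist");print(c)
cv2.imwrite("pics/w1.png",read_camera("wrist"))
E
```

```text
clock: 0.72
tcp_pos: [319.7, -378.5, 265.5]
eef_rot: [-0.0, 0.993, 0.119, 0.0]
contact_force: [0.9, -1.0, 0.5]
grip_width: 1.0
gripper_force: 0.0
clock: 1.35
tcp_pos: [490.4, -148.4, 265.4]
eef_rot: [-0.0, 0.993, 0.12, -0.0]
contact_force: [-0.3, -0.1, -1.0]
grip_width: 1.001
gripper_force: 0.0
clock: 1.98
tcp_pos: [597.7, 0.9, 264.9]
eef_rot: [-0.0, 0.993, 0.12, -0.0]
contact_force: [-0.7, 0.3, -0.8]
grip_width: 1.002
gripper_force: 0.0
1.975 [597.73694394   0.92996182 264.9018748 ] [-1.88980945e-04  9.92734372e-01  1.20325858e-01 -3.46267580e-04] [-1.12331093e-03  2.76572366e-01  1.65045310e+00  3.10475079e-04
  1.21530052e+00  1.32832859e+00]
{'fx': 309.70691628693146, 'fy': 309.70691628693146, 'cx': 321.65816703711795, 'cy': 204.36657045193752, 'R': array([[ 2.37710813e-01, -9.71335693e-01, -7.35312150e-04],
       [-9.35270896e-01, -2.29089065e-01,  2.69789827e-01],
       [-2.62224941e-01, -6.34442432e-02, -9.62918952e-01]]), 't': array([-140.12536806,  517.2251343 ,  586.61158705])}
```

View pics/w1.png

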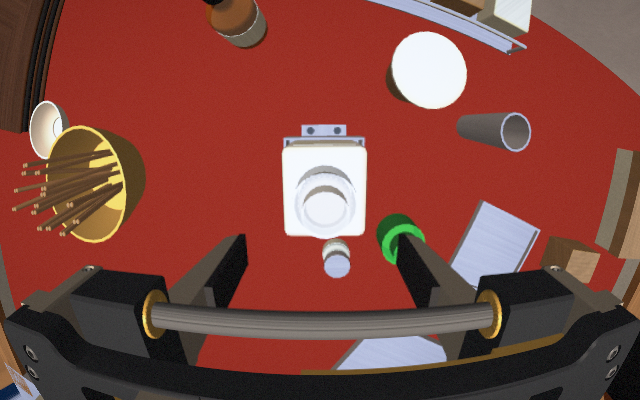

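The wrist view shows the cup top centred near (326,208) and the shoulder corners near (283,148), (366,147), (365,236) and (286,235).

```bash
python3 - <<'E'
from h import *
print(onz("wrist",(326,208),186), onz("wrist",(325,200),159))
P=[onz("wrist",p,110)[:2] for p in [(283,148),(366,147),(365,236),(286,235)]];print(np.round(P),np.mean(P,0))
import cv2
a=cv2.imread("pics/w1.png")[135:245,270:380]; cv2.imwrite("pics/w1c.png",cv2.resize(a,None,fx=5,fy=5,interpolation=cv2.INTER_CUBIC))
E
```

```text
[602.77317563  -1.44639197 186.        ] [602.14794677  -1.0496207  159.        ]
[[633.  50.]
 [654. -32.]
 [560. -57.]
 [541.  27.]] [597.08294535  -2.91881594]
```

View pics/w1c.png

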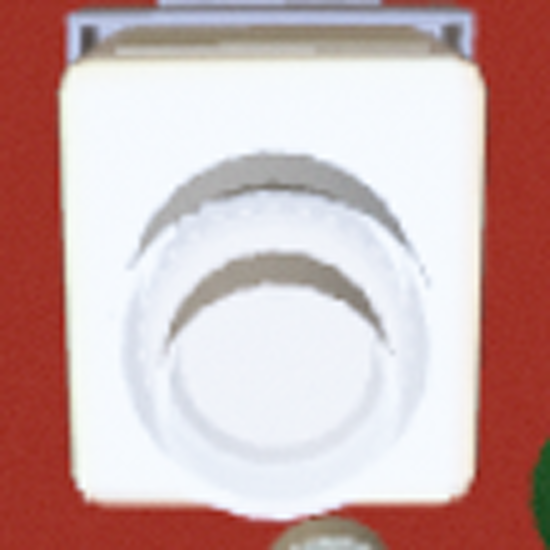

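```bash
python3 -m crank '[[0,0.25,2,0,0,0,1],[0,0.25,4.5,0,0,0,1],[0,0.25,7,0,0,0,1],[0,0.25,8.5,0,0,0,1],[0,0.25,9.2,0,0,0,1]]'
python3 -m crank '[[0,0,0,0,0,0,0.6],[0,0,0,0,0,0,0.5],[0,0,0,0,0,0,0.46],[0,0,0,0,0,0,0.44],[0,0,0,0,0,0,0.43]]'
python3 -m crank '[[0,0,0,0,0,0,0.3],[0,0,0,0,0,0,0.3],[0,0,0,0,0,0,0.3],[0,0,0,0,0,0,0.3],[0,0,0,0,0,0,0.3]]'
```

```text
clock: 2.65
tcp_pos: [597.1, -3.9, 172.9]
eef_rot: [-0.0, 0.993, 0.119, -0.001]
contact_force: [0.4, -0.0, 0.0]
grip_width: 1.001
gripper_force: 0.0
clock: 3.28
tcp_pos: [597.8, -3.2, 173.8]
eef_rot: [0.0, 0.993, 0.119, 0.0]
contact_force: [0.3, -1.1, -1.4]
grip_width: 0.478
gripper_force: 0.0
clock: 3.9
tcp_pos: [597.8, -3.2, 173.7]
eef_rot: [-0.0, 0.993, 0.119, 0.0]
contact_force: [-0.9, 0.7, 2.1]
grip_width: 0.427
gripper_force: 30.0
```

```bash
python3 -m crank '[[0,0,-0.3,0,0,0,0.3],[0,0,-1.2,0,0,0,0.3],[0,0,-2.7,0,0,0,0.3],[0,0,-4.2,0,0,0,0.3],[0,0,-5.7,0,0,0,0.3]]'
python3 -m crank '[[0,0,-1,0,0,0,0.3],[0,0,-1.5,0,0,0,0.3],[-0.8,1.9,-1.5,0,0,0,0.3],[-2.2,5,-1.5,0,0,0,0.3],[-3.6,8.3,-1.5,0,0,0,0.3]]'
python3 -m crank '[[-1.5,3.5,0,0,0,0,0.3],[-3,7,0,0,0,0,0.3],[-4.5,10.5,0,0,0,0,0.3],[-6,14,0,0,0,0,0.3],[-7.2,17,0,0,0,0,0.3]]'
python3 -m crank '[[-0.9,2.1,0,0,0,0,0.3],[-1.3,2.8,0,0,0,0,0.3],[-1.3,2.8,2,0,0,0,0.3],[-1.3,2.8,5,0,0,0,0.3],[-1.3,2.8,8,0,0,0,0.3]]'
python3 - <<'E'
from cell import r, read_camera
import cv2
s=r.state(); print(s['tcp_pos'],s['grip_width'])
a=read_camera("scene")[160:290,200:360];b=read_camera("wrist")
cv2.imwrite("pics/t.png",cv2.hconcat([cv2.resize(a,(400,325)),cv2.resize(b,(400,325))]))
cv2.imwrite("pics/tw.png",b)
E
```

```text
clock: 4.53
tcp_pos: [598.0, -3.2, 232.1]
eef_rot: [0.0, 0.993, 0.119, 0.0]
contact_force: [0.0, -0.9, -0.7]
grip_width: 0.43
gripper_force: 30.0
clock: 5.15
tcp_pos: [581.5, -94.1, 244.9]
eef_rot: [0.0, 0.993, 0.119, -0.001]
contact_force: [-0.4, -0.2, 0.1]
grip_width: 0.427
gripper_force: 30.0
clock: 5.78
tcp_pos: [551.2, -276.9, 244.9]
eef_rot: [-0.0, 0.993, 0.119, -0.001]
contact_force: [0.5, -0.5, -0.6]
grip_width: 0.426
gripper_force: 30.0
clock: 6.4
tcp_pos: [546.7, -304.2, 164.9]
eef_rot: [-0.0, 0.993, 0.119, 0.0]
contact_force: [0.6, -0.2, 0.1]
grip_width: 0.431
gripper_force: 30.0
[ 546.68078578 -304.22487144  164.85502417] 0.43082353935858403
```

View pics/t.png

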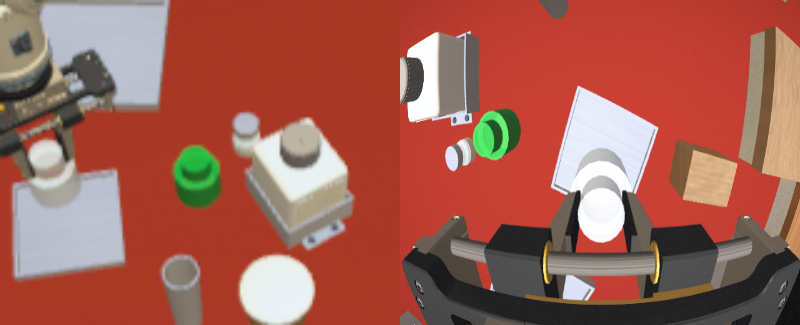

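The scene crop shows the cup hanging over the tray and the grey cap uncovered on the bottle. The wrist half shows the cup clear of everything else.

```bash
python3 -m crank '[[0,0,3,0,0,0,0.3],[0,0,6,0,0,0,0.3],[0,0,8,0,0,0,0.3],[0,0,9,0,0,0,0.3],[0,0,9.3,0,0,0,0.3]]'
python3 -m crank '[[0,0,0.1,0,0,0,0.3],[0,0,0.2,0,0,0,0.3],[0,0,0.3,0,0,0,0.3],[0,0,0.35,0,0,0,0.3],[0,0,0.35,0,0,0,0.3]]'
```

```text
clock: 7.12
tcp_pos: [546.9, -304.9, 72.7]
eef_rot: [0.0, 0.993, 0.119, 0.0]
contact_force: [0.6, -0.1, -0.4]
grip_width: 0.426
gripper_force: 30.0
clock: 7.75
tcp_pos: [546.6, -304.9, 69.1]
eef_rot: [0.0, 0.993, 0.119, 0.0]
contact_force: [0.1, 0.1, -0.6]
grip_width: 0.428
gripper_force: 30.0
```

```bash
python3 -m crank '[[0,0,0.05,0,0,0,0.3],[0,0,0.08,0,0,0,0.3],[0,0,0.1,0,0,0,0.3],[0,0,0.1,0,0,0,0.3],[0,0,0.1,0,0,0,0.3]]'
```

```text
clock: 8.38
tcp_pos: [546.6, -304.9, 68.1]
eef_rot: [-0.0, 0.993, 0.119, -0.0]
contact_force: [0.4, -0.6, -0.4]
grip_width: 0.427
gripper_force: 30.0
```

```bash
python3 -m crank '[[0,0,0.02,0,0,0,0.3],[0,0,0.04,0,0,0,0.3],[0,0,0.06,0,0,0,0.3],[0,0,0.06,0,0,0,0.3],[0,0,0.06,0,0,0,0.3]]'
```

```text
clock: 9.0
tcp_pos: [546.6, -304.9, 67.7]
eef_rot: [0.0, 0.993, 0.119, 0.0]
contact_force: [-1.0, 2.1, 3.0]
grip_width: 0.427
gripper_force: 30.0
```

```bash
python3 -m crank '[[0,0,0,0,0,0,0.5],[0,0,0,0,0,0,0.7],[0,0,0,0,0,0,0.9],[0,0,-1,0,0,0,0.9],[0,0,-2.5,0,0,0,0.9]]'
python3 -m crank '[[0,0,-4,0,0,0,1],[0,0,-8,0,0,0,1],[0,0,-12,0,0,0,1],[0.8,-2,-14,0,0,0,1],[2.4,-6,-15,0,0,0,1]]'
python3 -m crank '[[1.9,-4.5,0,0,0,0,1],[4,-9.5,0,0,0,0,1],[6.2,-14.5,0,0,0,0,1],[8.2,-19,0,0,0,0,1],[9.8,-22.2,0,0,0,0,1]]'
python3 - <<'E'
from h import *
from cell import r, read_camera
import cv2
r.state()
c=calibration("wrist"); b=read_camera("wrist"); s=r.state(); print(s['tcp_pos'],s['clock'])
a=read_camera("scene")[160:290,190:350]
cv2.imwrite("pics/c.png",cv2.vconcat([cv2.resize(b[120:280,220:420],(600,480),interpolation=cv2.INTER_CUBIC)]))
import json; json.dump({k:np.array(v).tolist() for k,v in c.items()},open("c.json","w"))
cv2.imwrite("pics/s.png",read_camera("top")); cv2.imwrite("pics/sc.png",a)
E
```

```text
clock: 9.62
tcp_pos: [546.5, -304.8, 93.1]
eef_rot: [-0.0, 0.993, 0.119, -0.0]
contact_force: [-0.9, 0.3, -0.0]
grip_width: 0.897
gripper_force: 0.0
clock: 10.25
tcp_pos: [556.0, -240.2, 244.1]
eef_rot: [0.0, 0.993, 0.118, 0.001]
contact_force: [0.2, 0.6, -0.5]
grip_width: 1.002
gripper_force: 0.0
clock: 10.88
tcp_pos: [597.7, 1.4, 242.3]
eef_rot: [-0.0, 0.993, 0.12, -0.0]
contact_force: [0.3, 0.4, 0.5]
grip_width: 0.999
gripper_force: 0.0
[598.55415941   4.55936025 242.35190208] 10.925
```

View pics/c.png

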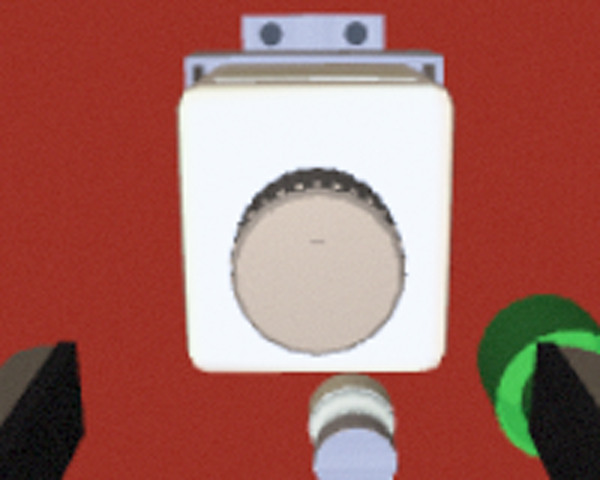

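The cap top is centred at crop (318,272), i.e. full-image (325.7,210.3), and the arm was still settling then. I'll retake it at rest and fit the ellipse in code. I'll also check the cup in the tray.

```bash
python3 - <<'E'
from h import *
from cell import r, read_camera
import cv2
for i in range(2):
    c=calibration("wrist"); b=read_camera("wrist"); s=r.state()
    print(s['tcp_pos'].round(1) if hasattr(s['tcp_pos'],'round') else s['tcp_pos'],s['clock'])
h=b.astype(int); B,G,R=h[...,0],h[...,1],h[...,2]
m=((R>170)&(R-B>8)&(G>150)&(R<235)).astype(np.uint8); m[:170]=0;m[255:]=0;m[:,:285]=0;m[:,365:]=0
m=cv2.morphologyEx(m,cv2.MORPH_OPEN,np.ones((5,5)))
n,l,st,ce=cv2.connectedComponentsWithStats(m); print(st[1:],ce[1:])
k=1+st[1:,4].argmax(); cnt=max(cv2.findContours((l==k).astype(np.uint8),0,1)[0],key=len); e=cv2.fitEllipse(cv2.convexHull(cnt)); print(e, onz("wrist",e[0],152,c))
t=read_camera("top"); s=read_camera("scene")
cv2.imwrite("pics/f.png",cv2.hconcat([cv2.resize(t[140:240,280:440],(400,250)),cv2.resize(s[190:290,195:355],(400,250))]))
E
```

```text
[597.8  -0.8 242.2] 11.075
[597.8  -1.7 242.3] 11.125
[[ 296  184   54   53 2265]] [[322.54481236 210.1598234 ]]
((322.5689392089844, 210.18429565429688), (52.65089797973633, 54.73447799682617), 89.71028137207031) [597.8926093   -0.66149304 152.        ]
```

View pics/f.png

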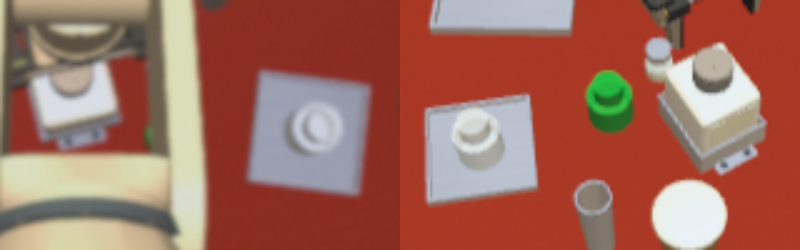

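The cup stands upright in the tray. The cap is at (598,-1), so I'll descend onto it and grip.

```bash
python3 -m crank '[[0.04,-0.08,3,0,0,0,1],[0.04,-0.08,6.5,0,0,0,1],[0.04,-0.08,9,0,0,0,1],[0.04,-0.08,10.4,0,0,0,1],[0.04,-0.08,11,0,0,0,1]]'
python3 -m crank '[[0,0,0,0,0,0,0.7],[0,0,0,0,0,0,0.6],[0,0,0,0,0,0,0.57],[0,0,0,0,0,0,0.55],[0,0,0,0,0,0,0.54]]'
python3 -m crank '[[0,0,0,0,0,0,0.35],[0,0,0,0,0,0,0.35],[0,0,0,0,0,0,0.35],[0,0,0,0,0,0,0.35],[0,0,0,0,0,0,0.35]]'
```

```text
clock: 11.85
tcp_pos: [598.5, -1.8, 132.1]
eef_rot: [-0.0, 0.993, 0.119, -0.0]
contact_force: [0.1, -0.0, 0.3]
grip_width: 1.002
gripper_force: 0.0
clock: 12.48
tcp_pos: [598.9, -1.5, 132.8]
eef_rot: [0.0, 0.993, 0.119, 0.0]
contact_force: [0.0, -2.7, 1.4]
grip_width: 0.54
gripper_force: 15.9
clock: 13.1
tcp_pos: [598.9, -1.2, 132.7]
eef_rot: [0.0, 0.993, 0.119, 0.0]
contact_force: [1.1, -3.5, 4.9]
grip_width: 0.541
gripper_force: 30.0
```

```bash
python3 -m crank '[[0,0.04,0.15,0,0,0,0.35],[0,0.04,0.3,0,0,0,0.35],[0,0.04,0.45,0,0,0,0.35],[0,0.04,0.6,0,0,0,0.35],[0,0.04,0.6,0,0,0,0.35]]'
```

```text
clock: 13.72
tcp_pos: [598.9, -1.2, 127.1]
eef_rot: [-0.0, 0.993, 0.119, 0.0]
contact_force: [-2.7, -2.4, 10.8]
grip_width: 0.54
gripper_force: 30.0
```

```bash
python3 -m crank '[[0,0,0,0,0,-4,0.35],[0,0,0,0,0,-9,0.35],[0,0,0,0,0,-14,0.35],[0,0,0,0,0,-19,0.35],[0,0,0,0,0,-24,0.35]]'
```

```text
clock: 14.35
tcp_pos: [599.3, -0.6, 127.3]
eef_rot: [-0.0, 0.946, 0.324, 0.001]
contact_force: [-0.1, -0.3, 9.6]
grip_width: 0.539
gripper_force: 30.0
```

```bash
python3 -m crank '[[0,0,0.03,0,0,-6,0.35],[0,0,0.03,0,0,-12,0.35],[0,0,0.03,0,0,-18,0.35],[0,0,0.03,0,0,-24,0.35],[0,0,0.03,0,0,-30,0.35]]'
python3 -m crank '[[0,0,0,0,0,-6,0.35],[0,0,0,0,0,-12,0.35],[0,0,0,0,0,-18,0.35],[0,0,0,0,0,-24,0.35],[0,0,0,0,0,-29,0.35]]'
python3 -m crank '[[0,0,0,0,0,0,0.35],[0,0,0,0,0,0,0.35],[0,0,0,0,0,0,0.35],[0,0,0,0,0,0,0.35],[0,0,0,0,0,0,0.35]]'
python3 -c "
from cell import r,read_camera
import cv2
s=r.state();print(s['torque'])
cv2.imwrite('pics/r.png',cv2.resize(read_camera('wrist')[120:280,220:420],(600,480),interpolation=2))"
```

```text
clock: 14.98
tcp_pos: [599.4, -0.6, 127.1]
eef_rot: [-0.0, 0.83, 0.558, 0.001]
contact_force: [-0.8, 1.2, 10.3]
grip_width: 0.54
gripper_force: 30.0
clock: 15.6
tcp_pos: [599.4, -0.6, 127.1]
eef_rot: [0.0, 0.664, 0.748, 0.001]
contact_force: [-1.1, 1.3, 9.9]
grip_width: 0.542
gripper_force: 30.0
clock: 16.23
tcp_pos: [599.4, -0.6, 127.1]
eef_rot: [0.0, 0.665, 0.747, 0.001]
contact_force: [-0.7, 1.2, 10.7]
grip_width: 0.542
gripper_force: 30.0
[-0.00415944  0.02474941  0.08599527]
```

View pics/r.png

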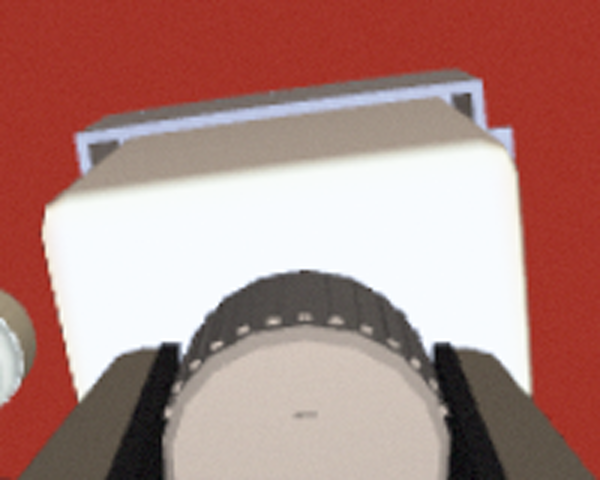

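The mark on the cap turned with the tool, so it didn't slip and is about 83 degrees round. Lifting now.

```bash
python3 -m crank '[[0,0,-0.3,0,0,0,0.35],[0,0,-0.7,0,0,0,0.35],[0,0,-1.2,0,0,0,0.35],[0,0,-1.7,0,0,0,0.35],[0,0,-2.2,0,0,0,0.35]]'
python3 -m crank '[[0,0,-1,0,0,0,0.35],[0,0,-2,0,0,0,0.35],[0,0,-3,0,0,0,0.35],[0,0,-3.8,0,0,0,0.35],[0,0,-4.3,0,0,0,0.35]]'
python3 -m crank '[[0,0,0,0,0,0,0.35],[0,0,0,0,0,0,0.35],[0,0,0,0,0,0,0.35],[0,0,0,0,0,0,0.35],[0,0,0,0,0,0,0.35]]'
python3 -c "
from cell import r,read_camera
import cv2
a=read_camera('wrist');b=read_camera('scene')[170:290,195:355]
cv2.imwrite('pics/e.png',cv2.hconcat([cv2.resize(a,(400,300)),cv2.resize(b,(400,300))]))"
```

```text
clock: 16.9
tcp_pos: [598.2, -1.3, 148.0]
eef_rot: [-0.001, 0.665, 0.747, -0.0]
contact_force: [-0.9, -0.3, -0.5]
grip_width: 0.541
gripper_force: 30.0
clock: 17.52
tcp_pos: [598.9, -1.5, 191.9]
eef_rot: [0.0, 0.665, 0.747, 0.0]
contact_force: [-0.4, -0.3, -0.9]
grip_width: 0.541
gripper_force: 30.0
clock: 18.15
tcp_pos: [598.7, -1.5, 191.0]
eef_rot: [-0.0, 0.665, 0.747, -0.0]
contact_force: [0.3, -0.6, 0.5]
grip_width: 0.544
gripper_force: 30.0
```

View pics/e.png

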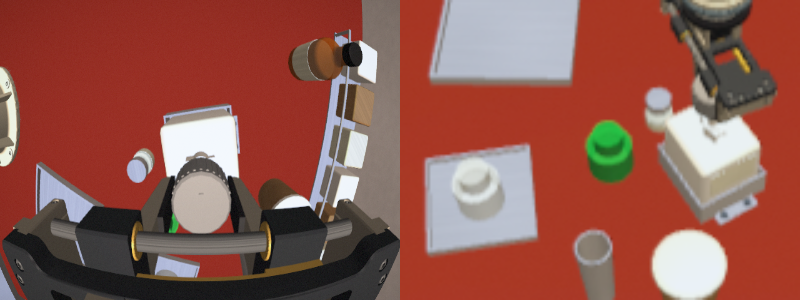

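The cap is held level about 59 mm above its seat, with the bare neck visible below it. The cup is in the tray and nothing else has moved, so I'm handing in.

```bash
python3 -c "
from cell import r
print(r.sign_off())"
```

```text
the job is handed in; nothing more can be done
None
```

The job is handed in at about 18 s: the cup stands mouth down in the small tray, released, and the gripper holds the unlatched cap level above the bottle, about 59 mm higher than where it sat.

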